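# Clamp a tight jar in its holder and unscrew the lid, ending with it in hand

## Task

Open the tight jar for the tea. First swing the holder's gate (the bar with the red knob) shut until the spring bolt snaps up behind it, so that the jar is clamped; then unscrew the red lid anticlockwise without letting the jar turn or lift, stop turning as soon as its lugs are free of the threads (about a fifth of a turn), and lift it off. Finish still holding the lid, level and steady, centred just above the open mouth (its rim two or three centimetres clear), with the gate still latched and the mug and teaspoon left where they are.

Things in the scene. Friction and masses are not known exactly. Their poses are not given: they have to be found in the camera images.
- holder: one-handed jar holder, fixed to the worktop: beech board 186 x 200 mm on rubber feet, board top 20 mm above the worktop. Origin on the worktop under the middle of the jar's nest, z up. Two white jaws with rubber faces (tops at 66 mm) stand 60 deg either side of its +x; the gate closes the nest on its -x side, hinge post on its +y side, catch on its -y side.
- gate (a joint): angle of the gate, a level aluminium bar (12 mm thick, top 62 mm above the worktop) that swings about the upright hinge. 0 = shut on its stop, positive = open, free end swung to the holder's -x (0.4 to 0.8 at the start). Closing is anticlockwise from above. Stays where left; the last 0.16 rad, over the sprung bolt and onto the sprung pad, takes 6 to 12 N at the knob. Latched it rests at 0.013.
- bolt (a joint): spring bolt of the catch, a small steel wedge just outside the shut gate bar. 0 = fully up, positive = pressed down (m, at most 0.006). The closing bar presses it down and it snaps up behind the bar; its steep back then holds the gate shut.
- gate_knob (a point): middle of the red knob standing on the gate's free end: upright cylinder 18 mm in diameter, from 65 to 91 mm above the worktop, this point 78 mm above it, 146 mm from the hinge axis. It turns with the gate.
- gate_hinge (a point): point on the gate's upright hinge axis at the height of the knob's middle. Seen from it, the knob lies along the holder's -y when the gate is shut.
- jar: loose round jar of amber glass with a blank paper band, 66 mm in diameter, shoulder at 60 mm, neck to 92 mm above its base; about 0.36 kg. It stands on the board in the nest, 0.3 mm from the jaws. Origin at the middle of its base, z up, x along the holder's x within 0.05 rad. Unclamped it turns with the lid; clamped between gate pad and jaws it does not.
- jar_mouth (a point): centre of the jar's open top edge, 92 mm above the jar's base (112 mm above the worktop); outer diameter of the neck 44 mm.
- lid: red twist-off lid, 60 mm across, ribbed, 18 mm high; origin at centre of its lower rim, z up. Tight: rim 97.5 mm above worktop, x along the jar's x; 0.3 to 0.5 N m starts it. Anticlockwise from above it climbs 2 mm per rad; its 3 lugs are clear of the 3 threads from 1.05 to 1.6 rad of turn (best 1.33), then it lifts off; farther on they meet the next threads.
- mug: loose cream mug with a flower pattern, 82 mm in diameter, 94 mm high, right of the holder; origin under it. Leave it alone.
- teaspoon: loose steel teaspoon, 137 mm long, near the front edge at the right; origin under its middle. Leave it alone.
There are look-alikes about, which are no part of the job. Several things have the shape of the lid; the one meant has the colours described above.

How it is judged:
On the way, in this order (a step that is already met when the one before it is completed fails the run):
1. the gate is shut and latched by its bolt, the lid still screwed tight (value of joint gate below 0.03 rad and value of joint bolt below 0.0015 m and angle between the x axis of jar and the x axis of holder, either way round below 0.2 rad and horizontal distance between jar and holder below 0.008 m and z of jar in the frame of holder below 0.026 m and angle between the x axis of lid and the x axis of jar, either way round below 0.15 rad), for 0.3 s.
2. with the gate latched, the lid has been unscrewed until its lugs are free of the threads (value of joint gate below 0.03 rad and value of joint bolt below 0.0015 m and angle between the x axis of jar and the x axis of holder, either way round below 0.2 rad and horizontal distance between jar and holder below 0.008 m and z of jar in the frame of holder below 0.026 m and angle between the x axis of lid and the x axis of jar, either way round above 1 rad), for 0.1 s.
At the end, for the whole second after the job is handed in: Gate under 0.03 rad, bolt within 1.5 mm of up; jar in its nest, turned under 0.2 rad, lifted under 6 mm; lid held in the fingers, at rest, touching neither jar nor holder, rim 6 to 50 mm over the mouth, within 12 mm of its axis, tilt under 0.15 rad, turned 52 to 128 deg from tight (value of joint gate below 0.03 rad and value of joint bolt below 0.0015 m and angle between the x axis of jar and the x axis of holder, either way round below 0.2 rad and horizontal distance between jar and holder below 0.008 m and z of jar in the frame of holder below 0.026 m and z of lid in the frame of jar_mouth between 0.006 and 0.05 m and horizontal distance between lid and jar_mouth below 0.012 m and angle between lid's own z axis and vertical below 0.15 rad and angle between the x axis of lid and the x axis of jar, either way round above 0.9 rad and linear speed of lid below 0.02 m/s and contact force between lid and the fingers above 1 N and contact force between lid and jar below 0.1 N and contact force between lid and holder below 0.1 N and angle between jar's own z axis and vertical below 0.06 rad); the arm keeps its last pose, push and grip.
It fails at once if the jar is turned in the holder by more than 0.25 rad, or lifted more than 10 mm (angle between the x axis of jar and the x axis of holder, either way round above 0.25 rad or z of jar in the frame of holder above 0.03 m).
It fails at once if the mug or the teaspoon is moved more than 2 cm (distance of any of mug, teaspoon from where it was at the start of the episode above 0.02 m).
It also fails if it takes over 54 s, if anything falls off the work surface, if the arm or the gripper's body presses on something with over 40 N, if the wrist force passes 120 N, or if a joint passes its speed limit or range.

## Robot

A 6-joint arm with a two-finger parallel gripper is mounted at the origin on a cart in front of the work surface, level with it; the furniture and walls round the work are solid. World frame = base frame: x ahead of the robot, y to its left, z up, the work surface at z = 0. Lengths are in m, angles in rad, forces in N, time in s.
With the tool pointing down it reaches from about 0.35 to 0.925 m from the base axis. Payload 6.4 kg.
Tool frame: the origin (TCP) lies between the finger pads; the fingertips stand 14 mm ahead of it and the grasp point (between the pads) lies 5 mm behind it; z points along the fingers, x is the direction in which the jaws open and shut, and the axes are right-handed (so a half turn about z gives the same grasp; the last joint's range is limited). The gripper opens to 85 mm and grips with 20 to 120 N. Pads are 22 mm wide; open, the fingers measure 114 mm over their backs; the gripper's body (76 mm by 85 mm) begins 54 mm behind the grasp point. The pads swing forward as they close: fully open they stand 13 mm farther back than shut.
Start: joints at [1.164, 0.245, 1.558, -0, 1.339, -0.174], TCP at [0.15, 0.632, 0.245] pointing down, gripper open.
Joint ranges: [-3.13, 3.13], [-1.02, 2.26], [0.13, 2.54], [-0.95, 4.09], [0.21, 2.88], [-2.74, 2.74]. Speed limits (rad/s): [2.57, 2.57, 3.14, 3.14, 3.14, 3.14].

## Interface

Orientations are given as a unit quaternion [w, x, y, z].
In Python, from cell import bot, imaging gives the robot as it stands. The module is installed in compiled form; this text tells all that it offers.
- The arm moves only by the tool carry_out, never from a script. Its argument "targets" is a list of rows, each a list of 2 entries, a list of its own where there are three numbers: the shift along the tool's x, y, z in mm, then the turn about the tool's z in degrees. In form: [[[dx, dy, dz], twist], ...]. A call has 1 to 5 rows; each row shifts and turns the commanded pose from where the row before left it, along the tool's axes as they then stand; what a row does not reach is not made up. A row lasts 1/10 s, in which the tool goes at most 50 mm and 8.59 degrees, less where a joint would pass 70% of its speed; a pose out of reach is approached as far as the arm can. A call is refused whole if a number of a shift passes 50 or a number of a turn 8.59, either way. A call with a gripper value outside its range is refused whole. "grip" is the finger opening in mm, from 0 to 85.4, set as the call begins (left out, the last holds). The fingers move at their own pace and stop on an object; "newtons" is the grip in N (left out, the last holds). Time passes only in rows, so rows that do not move let the fingers close. It gives the time, the measured TCP pose, the force and the opening at its end, in the units of the state.
- bot.get_obs(): the state, without advancing time (a new reading comes with each control period).
- imaging.capture(name): name is "side" or "top" or "wrist"; returns a dict with "img" (384x512x3 uint8, blue, green, red), "camera_matrix" (3x3 intrinsics, pixels), "R" (3x3) and "t" (3): a world point X has camera coordinates R X + t. Camera axes: x right, y down, z forward; pixel columns grow to the right and rows downward; lengths in m; the calibration is good to about 2 mm. A picture is of the moment at which its call begins. There is no depth.
- bot.job_done(): hands the job in, once; it reports no verdict.
The state is a dict: "time_s": time; "joint_pos": joint angles; "dq": joint speeds; "tau": joint torques, N m; "position": TCP position; "ee_rot": TCP orientation; "contact_force": force on the tool from outside, world axes, zero at the start; "torque": the same for the moment, N m; "width": finger opening in m.
Only numpy, scipy, OpenCV 4.12 (cv2) and the standard library are available. Lean on these libraries where they do the work, as an engineer would, in place of code of your own. Each camera call takes 0.05 s, during which the arm holds its last target.

## Working session

There is one attempt and no reset: what is moved stays moved. The work goes in short steps, Python scripts to look and compute and a tool call to move; the robot and the scene stay as the last step left them, time stands still between calls to the robot, and variables do not carry over. Pictures are saved under pics/ and viewed, and the job is handed in when it is done.

Besides the shell and the picture viewer there is one more tool, called after ">>>" by a JSON object that holds its "op" and its "data". carry_out: Moves the arm, as the interface text tells. Its arguments: {"type":"object","properties":{"targets":{"type":"array","items":{"type":"array"}},"grip":{"type":"number"},"newtons":{"type":"number"}},"required":["targets"]}

```bash
mkdir -p pics; ls
python3 - <<'E'
from cell import bot, imaging
import cv2,numpy as np,pickle
o=bot.get_obs()
for k,v in o.items(): print(k,np.round(v,4))
for n in ["side","top","wrist"]:
    c=imaging.capture(n); cv2.imwrite(f"pics/{n}0.png",c["img"]); pickle.dump(c,open(f"{n}0.pkl","wb"))
    print(n,np.round(c["camera_matrix"],1).tolist(),np.round(c["R"],3).tolist(),np.round(c["t"],3).tolist())
E
```

```text
pics
time_s 0.0
joint_pos [ 1.1639  0.2458  1.559  -0.      1.3387 -0.1741]
dq [-0.0002  0.0012  0.0007 -0.0006  0.0013 -0.0003]
tau [ 1.40000e-03 -4.29519e+01 -3.26122e+01 -1.00000e-04  5.50000e-03
  0.00000e+00]
position [0.1497 0.632  0.2442]
ee_rot [ 5.000e-04  7.844e-01  6.202e-01 -9.000e-04]
contact_force [-0.737   0.1711  0.3301]
torque [-0.0361 -0.0032 -0.0422]
width 0.0853
side [[388.0, 0.0, 254.7], [0.0, 388.0, 188.0], [0.0, 0.0, 1.0]] [[0.93, -0.367, 0.018], [-0.233, -0.626, -0.744], [0.284, 0.688, -0.668]] [-0.593, -0.061, 1.023]
top [[493.8, 0.0, 252.8], [0.0, 493.8, 187.1], [0.0, 0.0, 1.0]] [[-0.008, -1.0, 0.003], [-0.975, 0.007, -0.222], [0.222, -0.004, -0.975]] [-0.377, 0.517, 1.048]
wrist [[291.9, 0.0, 255.4], [0.0, 291.9, 191.8], [0.0, 0.0, 1.0]] [[0.23, 0.973, -0.001], [0.933, -0.221, 0.283], [0.275, -0.066, -0.959]] [-0.649, -0.037, 0.379]
```

View pics/side0.png

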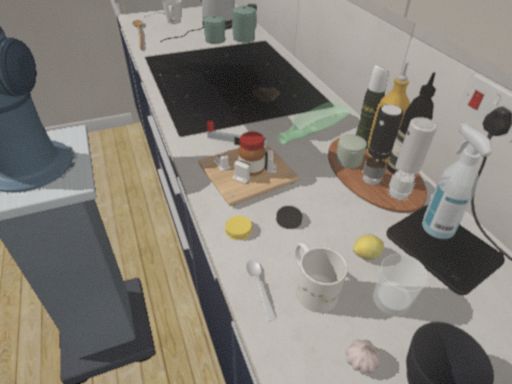

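View pics/top0.png

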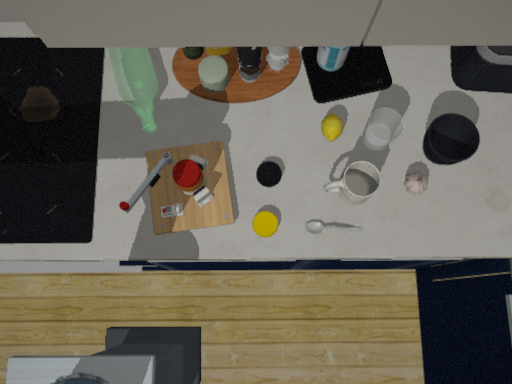

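View pics/wrist0.png

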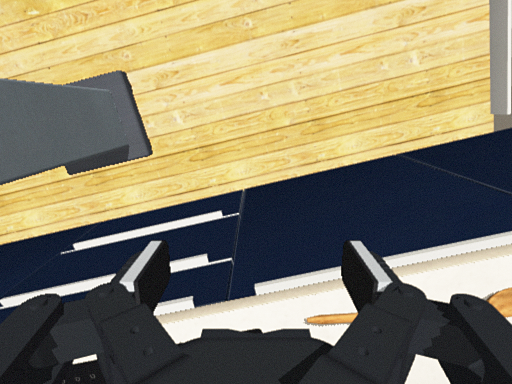

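Run:
```python
import cv2
a=cv2.imread("pics/top0.png")[130:245,105:245]; b=cv2.imread("pics/side0.png")[110:210,190:310]
cv2.imwrite("pics/ctop.png",cv2.resize(a,None,fx=5,fy=5,interpolation=cv2.INTER_CUBIC))
cv2.imwrite("pics/cside.png",cv2.resize(b,None,fx=6,fy=6,interpolation=cv2.INTER_CUBIC))
```

```text
(no output)
```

View pics/ctop.png

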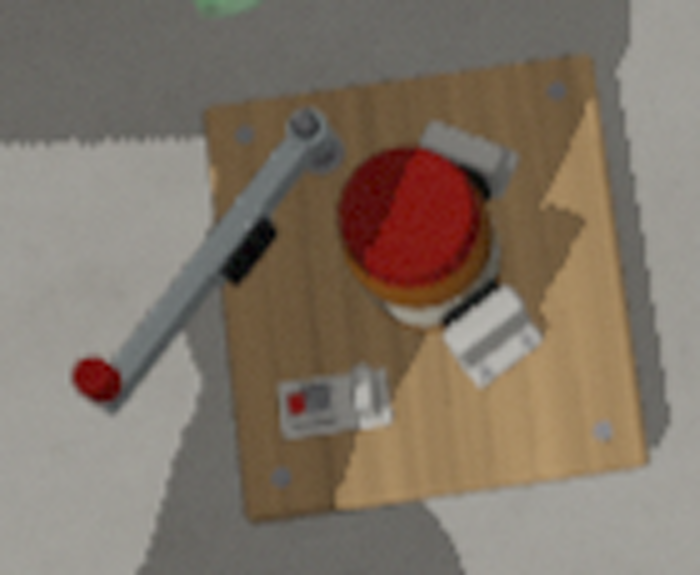

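View pics/cside.png

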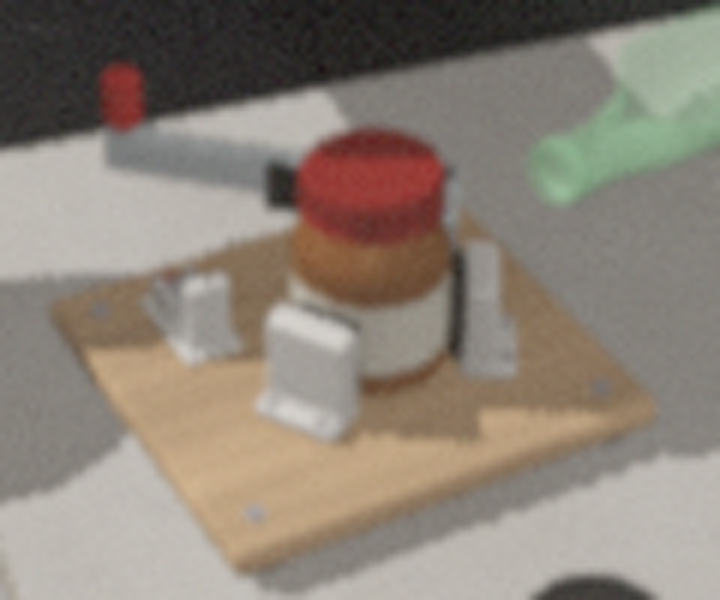

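```bash
cat > h.py <<'E'
import cv2,numpy as np,pickle
from scipy.optimize import least_squares
def proj(c,X):
    Y=np.atleast_2d(X)@np.array(c["R"]).T+np.array(c["t"]); p=Y@np.array(c["camera_matrix"]).T
    return p[:,:2]/p[:,2:]
def ray(c,uv,z):
    R=np.array(c["R"]);t=np.array(c["t"]);C=-R.T@t
    d=R.T@np.linalg.solve(np.array(c["camera_matrix"]),[uv[0],uv[1],1.]); return C+d*(z-C[2])/d[2]
def tri(cs,uvs):
    f=lambda X:np.concatenate([proj(c,X)[0]-u for c,u in zip(cs,uvs)])
    s=least_squares(f,[0.5,0.3,0.05]);return s.x,s.fun
def red(img):
    h=cv2.cvtColor(img,cv2.COLOR_BGR2HSV)
    m=((h[...,0]<6)|(h[...,0]>172))&(h[...,1]>150)&(h[...,2]>40)
    n,l,st,ce=cv2.connectedComponentsWithStats(m.astype(np.uint8))
    return [(st[i],ce[i],l==i) for i in range(1,n) if st[i][4]>15]
def cyl(c,x,y,z,r,h):
    a=np.linspace(0,2*np.pi,60,endpoint=False)
    P=np.vstack([np.c_[x+r*np.cos(a),y+r*np.sin(a),np.full(60,zz)] for zz in(z,z+h)])
    H=cv2.convexHull(proj(c,P).astype(np.float32)); M=cv2.moments(H); return np.array([M["m10"]/M["m00"],M["m01"]/M["m00"]]),M["m00"]
E
python3 - <<'E'
from h import *
T=pickle.load(open("top0.pkl","rb"));S=pickle.load(open("side0.pkl","rb"))
for c in(T,S):
    for st,ce,_ in red(c["img"]): print(st,ce)
def get(c,lo): 
    b=[(ce,st[4]) for st,ce,_ in red(c["img"])]
    return min(b,key=lambda q:np.hypot(*(q[0]-lo)))
for nm,r,h,lt,ls,z0 in(("lid",.030,.018,(188,173),(252,141),.0975),("knob",.009,.026,(124,206),(211,126),.065)):
    mt,ms=get(T,lt),get(S,ls)
    f=lambda p:np.concatenate([cyl(T,*p,r,h)[0]-mt[0],cyl(S,*p,r,h)[0]-ms[0]])
    s=least_squares(f,[.5,.3,z0],diff_step=1e-3)
    print(nm,np.round(s.x,4),np.round(s.fun,2),"area",cyl(T,*s.x,r,h)[1],mt[1],cyl(S,*s.x,r,h)[1],ms[1])
    f2=lambda p:cyl(T,*p,z0,r,h)[0]-mt[0]
    print(" top only",np.round(least_squares(f2,[.5,.3],diff_step=1e-3).x,4))
    f2=lambda p:cyl(S,*p,z0,r,h)[0]-ms[0]
    print(" side only",np.round(least_squares(f2,[.5,.3],diff_step=1e-3).x,4))
# board corners top view at z=.02
cr=np.array([[207,107],[590,55],[648,463],[250,522]])/5+[105,130]
for u in cr: print("corner",np.round(ray(T,u,.02),4))
print("hinge top ctop",np.round(ray(T,np.array([306,123])/5+[105,130],.068),4))
E
```

```text
[173 160  28  27 599] [186.50083472 172.93989983]
[120 202   9   8  56] [124.08928571 205.48214286]
[470  92  12  16  79] [475.48101266 100.6835443 ]
[207 121   7  10  46] [210.08695652 125.54347826]
[240 133  23  17 242] [250.94628099 139.96694215]
lid [ 0.5341 -0.2377  0.0991] [-0.13  0.6   0.67 -0.17] area 657.6754235897679 599 429.74025077791885 242
 top only [ 0.5358 -0.2377]
 side only [ 0.5332 -0.2357]
knob [ 0.4701 -0.0997  0.0659] [-0.04  0.28  0.33 -0.08] area 84.02605257194955 56 75.95842981647002 46
 top only [ 0.4709 -0.0995]
 side only [ 0.4695 -0.0984]
corner [ 0.6114 -0.1303  0.02  ]
corner [ 0.6359 -0.3107  0.02  ]
corner [ 0.4405 -0.3383  0.02  ]
corner [ 0.4148 -0.1577  0.02  ]
hinge top ctop [ 0.5889 -0.1857  0.068 ]
```

```bash
cat >> h.py <<'E'
def head(q):
    w,x,y,z=q; return np.degrees(np.arctan2(2*(x*y+w*z),1-2*(y*y+z*z)))
def plan(start,goals):
    """start (x,y,z,heading deg) ; goals list of (x,y,z,heading,nrows)"""
    rows=[];p=np.array(start,float)
    for g in goals:
        n=g[4];d=(np.array(g[:4])-p)/n
        for i in range(n):
            h=np.radians(p[3]);X=np.array([np.cos(h),np.sin(h),0]);Y=np.array([np.sin(h),-np.cos(h),0])
            rows.append([[round(float(d[:3]@X*1000),1),round(float(d[:3]@Y*1000),1),round(float(-d[2]*1000),1)],round(float(-d[3]),2)]); p=p+d
    for i in range(0,len(rows),5): print(rows[i:i+5])
    print("end",p)
E
python3 - <<'E'
from h import *
W=pickle.load(open("wrist0.pkl","rb"))
C=-np.array(W["R"]).T@W["t"]; d=C-[.1497,.632,.2442]; h=np.radians(76.7)
print("cam in tool x,y,z",d@[np.cos(h),np.sin(h),0],d@[np.sin(h),-np.cos(h),0],-d[2])
T=pickle.load(open("top0.pkl","rb"))
print((proj(T,[.4443,-.2058,.078])-[105,130])*5)
plan((.15,.632,.245,76.7),[(.34,.34,.245,30,8),(.49,-.04,.23,-36.2,9)])
E
```

```text
cam in tool x,y,z 0.00019875645215186756 -0.07192105597402579 -0.12912716608177446
[[338.00224507 436.25932392]]
[[[-30.1, 31.5, -0.0], 5.84], [[-26.7, 34.4, -0.0], 5.84], [[-23.1, 36.9, -0.0], 5.84], [[-19.2, 39.1, -0.0], 5.84], [[-15.1, 40.8, -0.0], 5.84]]
[[[-10.9, 42.2, -0.0], 5.84], [[-6.5, 43.1, -0.0], 5.84], [[-2.1, 43.5, -0.0], 5.84], [[-6.7, 44.9, 1.7], 7.36], [[-0.9, 45.4, 1.7], 7.36]]
[[[4.9, 45.1, 1.7], 7.36], [[10.7, 44.1, 1.7], 7.36], [[16.2, 42.4, 1.7], 7.36], [[21.5, 40.0, 1.7], 7.36], [[26.5, 36.9, 1.7], 7.36]]
[[[31.0, 33.2, 1.7], 7.36], [[35.0, 28.9, 1.7], 7.36]]
end [  0.49  -0.04   0.23 -36.2 ]
```

>>> {"op": "carry_out", "data": {"targets": [[[-30.1,31.5,0],5.84],[[-26.7,34.4,0],5.84],[[-23.1,36.9,0],5.84],[[-19.2,39.1,0],5.84],[[-15.1,40.8,0],5.84]], "grip": 85}}

```text
time_s: 0.65
position: [0.2689, 0.4482, 0.245]
ee_rot: [0.0, 0.916, 0.401, -0.0]
contact_force: [1.3, 0.3, 0.8]
width: 0.0849
```

>>> {"op": "carry_out", "data": {"targets": [[[-10.9,42.2,0],5.84],[[-6.5,43.1,0],5.84],[[-2.1,43.5,0],5.84],[[-6.7,44.9,1.7],7.36],[[-0.9,45.4,1.7],7.36]]}}

```text
time_s: 1.15
position: [0.3732, 0.2541, 0.2418]
ee_rot: [0.0, 0.992, 0.13, 0.0]
contact_force: [1.1, 1.2, -0.1]
width: 0.0853
```

Run:
```python
from h import *
from cell import bot,imaging
o=bot.get_obs();print(o["time_s"],np.round(o["position"],4),head(o["ee_rot"]),np.round(o["joint_pos"],3))
c=imaging.capture("wrist");cv2.imwrite("pics/w1.png",c["img"])
```

```text
1.15 [0.3732 0.2541 0.2418] 14.942397832897255 [ 0.346 -0.24   2.05  -0.     1.331  0.085]
```

>>> {"op": "carry_out", "data": {"targets": [[[4.9,45.1,1.7],7.36],[[10.7,44.1,1.7],7.36],[[16.2,42.4,1.7],7.36],[[21.5,40.0,1.7],7.36],[[26.5,36.9,1.7],7.36]], "grip": 0}}

```text
time_s: 1.7
position: [0.4561, 0.0427, 0.2333]
ee_rot: [-0.0, 0.982, -0.19, 0.0]
contact_force: [1.3, 0.5, -0.1]
width: 0.0122
```

>>> {"op": "carry_out", "data": {"targets": [[[31.0,33.2,1.7],7.36],[[35.0,28.9,1.7],7.36],[[0,0,0],0]]}}

```text
time_s: 2.0
position: [0.4902, -0.0442, 0.2298]
ee_rot: [0.0, 0.949, -0.315, 0.0]
contact_force: [-0.6, 0.1, -0.3]
width: -0.0003
```

Run:
```python
from h import *
from cell import bot,imaging
o=bot.get_obs();print(o["time_s"],np.round(o["position"],4),head(o["ee_rot"]),np.round(o["joint_pos"],3))
c=imaging.capture("wrist");cv2.imwrite("pics/w2.png",c["img"]);pickle.dump(c,open("w2.pkl","wb"))
```

```text
2.0 [ 0.4902 -0.0442  0.2298] -36.72144398759811 [-3.200e-01 -1.180e-01  1.968e+00 -1.000e-03  1.291e+00  3.210e-01]
```

View pics/w2.png

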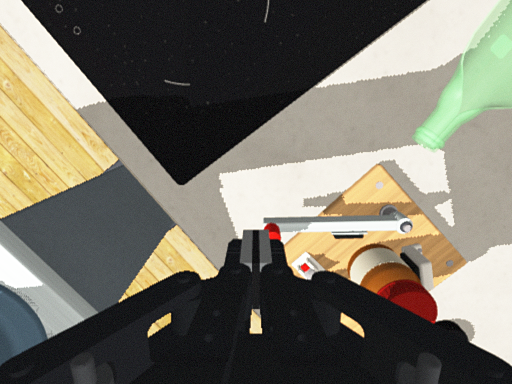

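Run:
```python
from h import *
W=pickle.load(open("w2.pkl","rb"));T=pickle.load(open("top0.pkl","rb"));S=pickle.load(open("side0.pkl","rb"))
print(ray(W,(405,226),.068)); print("knobproj",proj(W,[.4705,-.0993,.078]),proj(W,[.4705,-.0993,.091]))
u=np.array([306,123])/5+[105,130]
print(tri([T,W],[u,(405,226)]))
for st,ce,_ in red(W["img"]): print(st,ce)
print("lid top proj",proj(W,[.535,-.237,.1155]))
a=W["img"][190:345,230:470]; cv2.imwrite("pics/w2c.png",cv2.resize(a,None,fx=3.3,fy=3.3,interpolation=cv2.INTER_CUBIC))
```

```text
[ 0.58808681 -0.18226935  0.068     ]
knobproj [[271.739919   233.15815592]] [[272.44912307 238.57360307]]
(array([ 0.58903575, -0.18494462,  0.06407239]), array([-0.05059475,  0.43999608,  0.17946484, -0.08161497]))
[264 223  17  18 186] [273.01612903 231.41397849]
[301 264   8   7  41] [304.31707317 267.14634146]
[ 377  280   60   44 1431] [410.50034941 298.1397624 ]
lid top proj [[407.6448254 315.4248181]]
```

View pics/w2c.png

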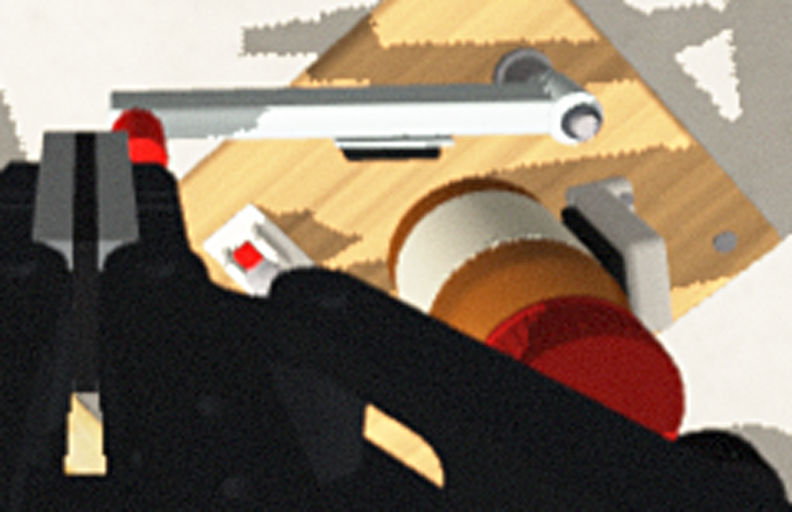

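Run:
```python
from h import *
H=np.array([.589,-.1845])
def tp(th,s,z=.084):
    t=np.radians(th);p=H+.146*np.array([np.cos(t),np.sin(t)])-s*np.array([-np.sin(t),np.cos(t)]);return (*p,z,th-180)
a=143.8
g=[(*tp(a,.036),4),(*tp(a,.024),1)]
plan((.490,-.043,.23,-36.7),g)
g=[(*tp(a+k*4.4,.020),1) for k in range(1,11)]
plan(tp(a,.024),g)
```

```text
[[[4.4, 4.9, 36.5], -0.13], [[4.4, 4.9, 36.5], -0.13], [[4.4, 4.9, 36.5], -0.13], [[4.4, 4.9, 36.5], -0.13], [[0.0, 12.0, -0.0], -0.0]]
end [  0.48535833  -0.07890453   0.084      -36.2       ]
[[[-1.1, 15.3, -0.0], -4.4], [[-1.1, 11.3, -0.0], -4.4], [[-1.1, 11.3, -0.0], -4.4], [[-1.1, 11.3, -0.0], -4.4], [[-1.1, 11.3, -0.0], -4.4]]
[[[-1.1, 11.3, -0.0], -4.4], [[-1.1, 11.3, -0.0], -4.4], [[-1.1, 11.3, -0.0], -4.4], [[-1.1, 11.3, -0.0], -4.4], [[-1.1, 11.3, -0.0], -4.4]]
end [ 0.4416365  -0.18449952  0.084       7.8       ]
```

>>> {"op": "carry_out", "data": {"targets": [[[4.4,4.9,36.5],-0.1],[[4.4,4.9,36.5],-0.1],[[4.4,4.9,36.5],-0.1],[[4.4,4.9,36.5],-0.1],[[0,12.0,0],0]]}}

```text
time_s: 2.55
position: [0.4806, -0.0734, 0.079]
ee_rot: [-0.001, 0.952, -0.307, -0.006]
contact_force: [-0.8, 0.3, -0.9]
width: -0.0004
```

Run:
```python
from h import *
from cell import bot,imaging
o=bot.get_obs();print(o["time_s"],np.round(o["position"],4),head(o["ee_rot"]))
c=imaging.capture("wrist");d=imaging.capture("side")
a=c["img"][150:340,150:450];b=d["img"][90:190,170:310]
cv2.imwrite("pics/m3.png",np.hstack([cv2.resize(a,(400,253)),cv2.resize(b,(354,253))]))
```

```text
2.55 [ 0.4806 -0.0734  0.079 ] -35.72823495003551
```

View pics/m3.png

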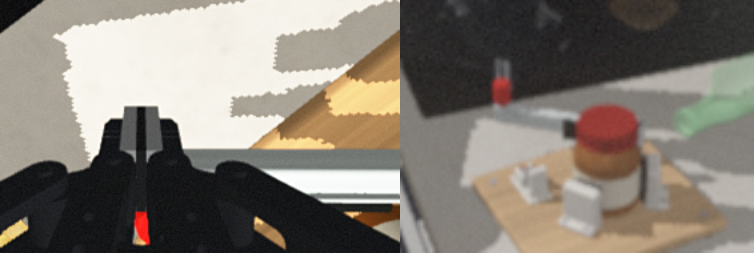

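>>> {"op": "carry_out", "data": {"targets": [[[-1.1,15.3,0],-4.4],[[-1.1,11.3,0],-4.4],[[-1.1,11.3,0],-4.4],[[-1.1,11.3,0],-4.4],[[-1.1,11.3,0],-4.4]]}}

```text
time_s: 3.15
position: [0.453, -0.1269, 0.0868]
ee_rot: [0.0, 0.993, -0.119, 0.002]
contact_force: [0.1, 1.2, -0.2]
width: -0.0001
```

```bash
cat > look.py <<'E'
from h import *
from cell import bot,imaging
import sys
o=bot.get_obs();print(o["time_s"],np.round(o["position"],4),head(o["ee_rot"]),np.round(o["contact_force"],1),np.round(o["joint_pos"],2))
c=imaging.capture("top");d=imaging.capture("side")
pickle.dump(c,open("t.pkl","wb"));pickle.dump(d,open("s.pkl","wb"))
a=c["img"][130:245,105:245];b=d["img"][95:210,180:310]
cv2.imwrite("pics/%s.png"%sys.argv[1],np.hstack([cv2.resize(a,(420,345),interpolation=2),cv2.resize(b,(380,345),interpolation=2)]))
E
python3 look.py m4
```

```text
3.15 [ 0.453  -0.1269  0.0868] -13.666341258690977 [ 0.1  1.2 -0.2] [-0.52  0.04  2.11  0.    0.99 -0.28]
```

View pics/m4.png

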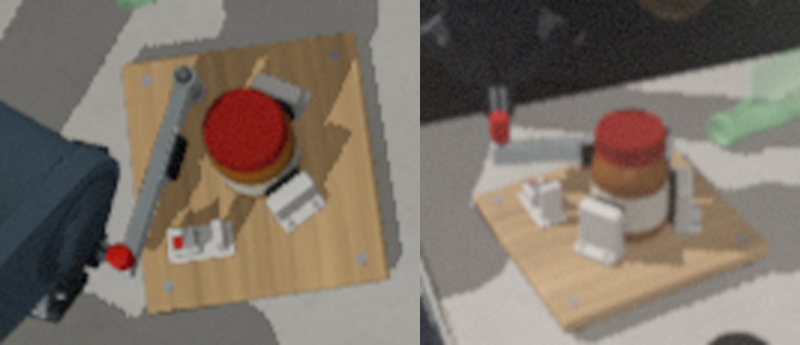

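>>> {"op": "carry_out", "data": {"targets": [[[-1.1,11.3,0],-4.4],[[-1.1,11.3,0],-4.4],[[-1.1,11.3,0],-4.4],[[-1.1,11.3,0],-4.4],[[-1.1,11.3,0],-4.4]]}}

```text
time_s: 3.75
position: [0.4424, -0.1819, 0.0858]
ee_rot: [0.0, 0.997, 0.072, 0.001]
contact_force: [0.8, 5.0, 1.3]
width: -0.0001
```

```bash
python3 look.py m5
```

```text
3.75 [ 0.4424 -0.1819  0.0858] 8.211940539192982 [0.8 5.  1.3] [-0.63  0.06  2.09  0.    0.99 -0.77]
```

View pics/m5.png

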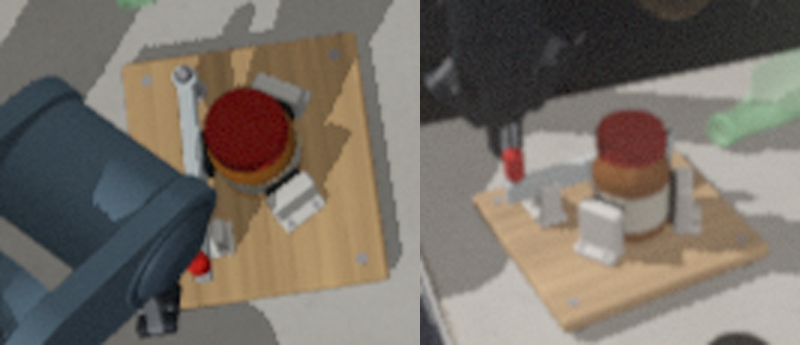

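>>> {"op": "carry_out", "data": {"targets": [[[0,3,0],0],[[0,3,0],0],[[0,0,0],0]]}}

```text
time_s: 4.15
position: [0.4425, -0.1855, 0.0848]
ee_rot: [-0.003, 0.998, 0.069, -0.0]
contact_force: [-2.0, 11.2, 10.0]
width: -0.0001
```

```bash
python3 look.py m6
python3 - <<'E'
from h import *
T=pickle.load(open("t.pkl","rb"))
for st,ce,_ in red(T["img"]): print(st,ce,ray(T,ce,.08))
E
```

```text
4.15 [ 0.4425 -0.1855  0.0848] 7.966077667000745 [-2.  11.2 10. ] [-0.64  0.07  2.09  0.    0.99 -0.78]
[173 160  28  27 595] [186.6907563 172.9512605] [ 0.54277952 -0.23442767  0.08      ]
[170 214   7   7  31] [173.12903226 217.64516129] [ 0.44310025 -0.20728855  0.08      ]
```

View pics/m6.png

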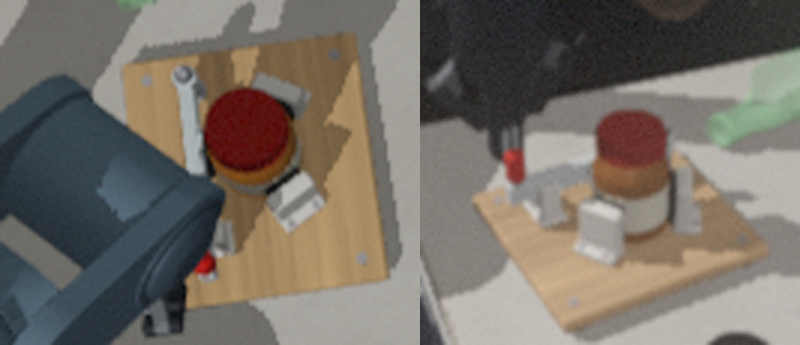

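>>> {"op": "carry_out", "data": {"targets": [[[0,0,-4],0],[[0,0,0],0],[[0,2,0],0],[[0,0,0],0]]}}

```text
time_s: 4.65
position: [0.4417, -0.1858, 0.0874]
ee_rot: [-0.005, 0.998, 0.069, -0.001]
contact_force: [-0.3, 15.3, 4.5]
width: -0.0001
```

```bash
python3 look.py m7
python3 - <<'E'
from h import *
T=pickle.load(open("t.pkl","rb"))
for st,ce,_ in red(T["img"]): print(st,ce,ray(T,ce,.08))
E
```

```text
4.65 [ 0.4417 -0.1858  0.0874] 7.964024679224153 [-0.3 15.3  4.5] [-0.64  0.06  2.08  0.01  1.   -0.78]
[173 160  28  27 596] [186.7147651  172.93288591] [ 0.54282107 -0.23447978  0.08      ]
[170 214   7   7  30] [173.2        217.66666667] [ 0.44305207 -0.20744342  0.08      ]
```

>>> {"op": "carry_out", "data": {"targets": [[[0,2,0],0],[[0,1,0],0],[[0,0,0],0]]}}

```text
time_s: 5.05
position: [0.4417, -0.1862, 0.0873]
ee_rot: [-0.008, 0.998, 0.069, -0.002]
contact_force: [-2.1, 25.8, 12.0]
width: -0.0002
```

>>> {"op": "carry_out", "data": {"targets": [[[0,-8,-2],0],[[0,-15,-10],0],[[0,-5,-50],0],[[0,-5,-50],0],[[0,0,-10],0]]}}

```text
time_s: 5.55
position: [0.4416, -0.1614, 0.2167]
ee_rot: [0.004, 0.997, 0.07, 0.005]
contact_force: [1.8, -0.3, -0.5]
width: -0.0001
```

```bash
python3 look.py m8
python3 - <<'E'
from h import *
from cell import imaging
T=pickle.load(open("t.pkl","rb"))
for st,ce,_ in red(T["img"]): print(st,ce,ray(T,ce,.08))
W=imaging.capture("wrist");cv2.imwrite("pics/w8.png",W["img"]);pickle.dump(W,open("w8.pkl","wb"))
E
```

```text
5.55 [ 0.4416 -0.1614  0.2167] 8.082236882883135 [ 1.8 -0.3 -0.5] [-0.59 -0.17  2.04 -0.    1.26 -0.73]
[173 160  28  27 599] [186.70784641 172.9966611 ] [ 0.54267569 -0.23446771  0.08      ]
[167 213   9   9  56] [170.98214286 216.98214286] [ 0.44458556 -0.20260123  0.08      ]
```

View pics/m8.png

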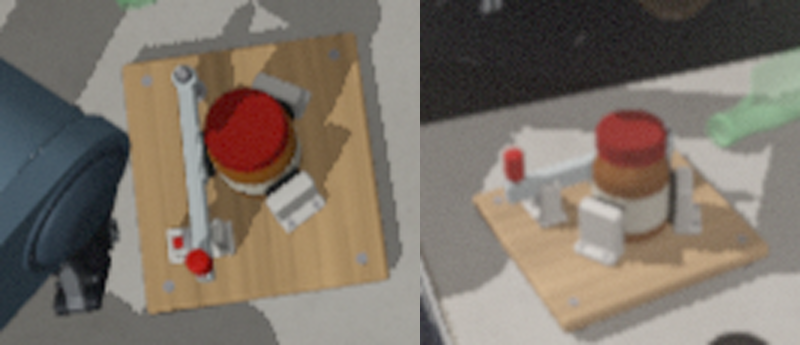

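View pics/w8.png

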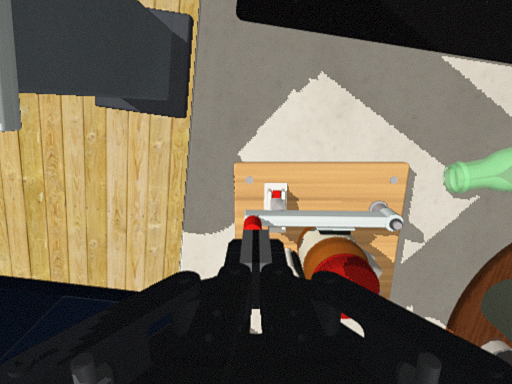

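Run:
```python
from h import *
T=pickle.load(open("t.pkl","rb"));S=pickle.load(open("s.pkl","rb"));W=pickle.load(open("w8.pkl","rb"))
a=W["img"][150:270,225:415]
cv2.imwrite("pics/w8c.png",cv2.resize(a,None,fx=4.2,fy=4.2,interpolation=cv2.INTER_CUBIC))
a=T["img"][130:245,125:225]
cv2.imwrite("pics/t8c.png",cv2.resize(a,None,fx=5.2,fy=5.2,interpolation=cv2.INTER_CUBIC))
def get(c,lo): return min([ce for st,ce,_ in red(c["img"])],key=lambda q:np.hypot(*(q-lo)))
mt=get(T,(171,217));ms=get(S,(211,150));print(mt,ms)
f=lambda p:np.concatenate([cyl(T,*p,.009,.026)[0]-mt,cyl(S,*p,.009,.026)[0]-ms])
s=least_squares(f,[.44,-.2,.065],diff_step=1e-3);print(s.x,s.fun)
f=lambda p:cyl(T,*p,.065,.009,.026)[0]-mt
print(least_squares(f,[.44,-.2],diff_step=1e-3).x)
```

```text
[170.98214286 216.98214286] [211.82352941 149.67647059]
[ 0.4441084  -0.2020641   0.06359025] [-0.06216419  0.42434555  0.47459124 -0.11510951]
[ 0.44480564 -0.20240219]
```

View pics/w8c.png

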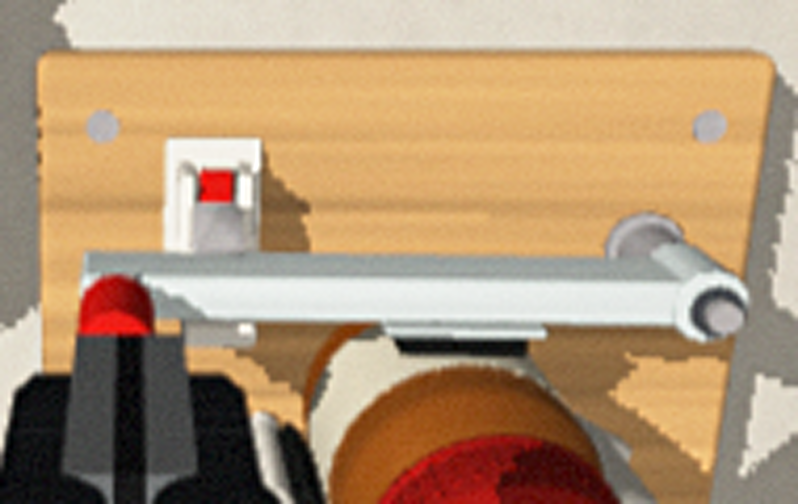

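View pics/t8c.png

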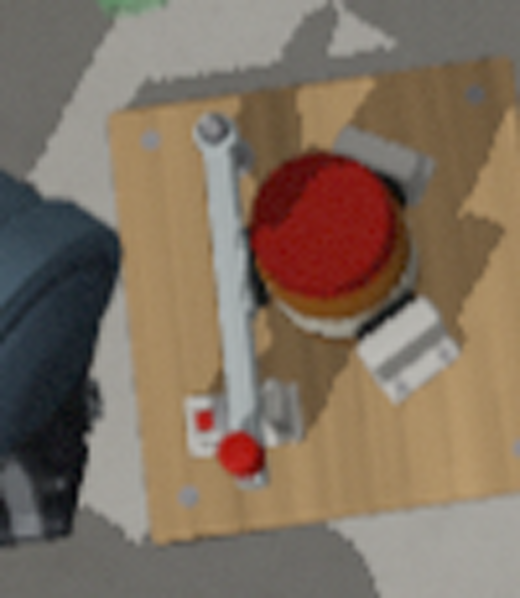

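Run:
```python
from h import *
W=pickle.load(open("w8.pkl","rb"));T=pickle.load(open("t.pkl","rb"))
g=lambda p,z:ray(W,np.array(p)/4.2+[225,150],z)
def ang(a,b): d=b-a;return np.degrees(np.arctan2(d[1],d[0]))
print("screws",ang(g((709,127),.02),g((102,127),.02)), g((709,127),.02),g((102,127),.02))
print("edge",ang(g((765,53),.02),g((45,55),.02)))
a=W["img"][190:235,240:340]
cv2.imwrite("pics/w8d.png",cv2.resize(a,None,fx=8,fy=8,interpolation=cv2.INTER_CUBIC))
k=lambda p,z:ray(T,np.array(p)/5.2+[125,130],z)
print("top screws",ang(k((150,139),.02),k((190,495),.02)),k((150,139),.02),k((190,495),.02))
print("hinge top", k((213,128),.066),g((720,312),.066))
```

```text
screws -171.99990175695285 [ 0.59873058 -0.14880119  0.02      ] [ 0.43572405 -0.17171055  0.02      ]
edge -171.81675442035748
top screws -171.76957110735526 [ 0.59821792 -0.14832303  0.02      ] [ 0.43574659 -0.17182359  0.02      ]
hinge top [ 0.58946262 -0.18483172  0.066     ] [ 0.58989891 -0.18501167  0.066     ]
```

View pics/w8d.png

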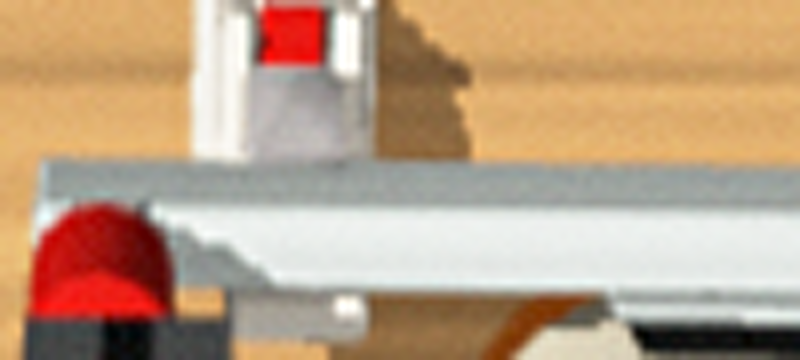

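Run:
```python
from h import *
W=pickle.load(open("w8.pkl","rb"));g=cv2.cvtColor(W["img"],cv2.COLOR_BGR2GRAY).astype(float)
# subpixel edges along columns
for z,lo,hi,name in((.062,212,219,"outer top"),(.050,206,213,"outer bottom"),(.062,222,231,"inner top")):
    P=[]
    cols=list(range(268,300)) if name=="inner top" else list(range(300,372))
    if name=="outer top": cols=range(275,372)
    for u in cols:
        d=np.abs(np.diff(g[lo:hi,u])); v=lo+.5+(d*np.arange(len(d))).sum()/d.sum(); P.append(ray(W,(u,v),z)[:2])
    P=np.array(P);vx,vy,x,y=cv2.fitLine(P.astype(np.float32),cv2.DIST_HUBER,0,.01,.01).ravel()
    if vx>0:vx,vy=-vx,-vy
    n=np.array([vy,-vx]);h=np.array([.5895,-.1849])
    print(name,np.degrees(np.arctan2(vy,vx))%360,"dist to hinge",(np.array([x,y])-h)@n)
```

```text
outer top 187.40823 dist to hinge 0.006953925965334633
outer bottom 187.86932 dist to hinge 0.009922661015564483
inner top 186.15326 dist to hinge -0.007050353960477598
```

Run:
```python
from h import *
T=pickle.load(open("t.pkl","rb"));S=pickle.load(open("s.pkl","rb"))
print(ray(T,np.array([322,225])/5.2+[125,130],.1155))
def soft(img):
    b,g,r=[img[...,i].astype(int) for i in range(3)]
    return ((r>55)&(g<0.42*r)&(b<.42*r)).astype(np.uint8)
ms=[]
for c,lo in((T,(187,173)),(S,(252,142))):
    m=soft(c["img"]);n,l,st,ce=cv2.connectedComponentsWithStats(m)
    i=l[lo[1],lo[0]];print(st[i],ce[i]);ms.append(ce[i])
    print("model area",cyl(c,.5355,-.2375,.0975,.03,.018))
f=lambda p:np.concatenate([cyl(T,*p,.03,.018)[0]-ms[0],cyl(S,*p,.03,.018)[0]-ms[1]])
s=least_squares(f,[.53,-.23,.1],diff_step=1e-3);print(s.x,s.fun)
print(least_squares(lambda p:f([*p,.0975]),[.53,-.23],diff_step=1e-3).x)
plan((.4416,-.1614,.2167,8),[(.535,-.237,.217,-36,6)])
```

```text
[ 0.53289549 -0.23967634  0.1155    ]
[173 160  28  28 620] [186.69516129 173.28387097]
model area (array([186.39826115, 173.09749158]), 655.4612427051179)
[     0      0    512    384 196371] [255.47475951 191.56786898]
model area (array([252.10793774, 140.17860787]), 428.5356796794804)
[ 0.5748848  -0.20917045 -0.1033379 ] [-0.94496997  4.53503414  4.98411075 -1.26261671]
[ 0.52091052 -0.2837662 ]
[[[13.7, 14.6, -0.0], 7.33], [[15.4, 12.8, -0.0], 7.33], [[16.9, 10.7, -0.0], 7.33], [[18.2, 8.5, -0.0], 7.33], [[19.1, 6.1, -0.0], 7.33]]
[[[19.7, 3.6, -0.0], 7.33]]
end [  0.535  -0.237   0.217 -36.   ]
```

Run:
```python
from h import *
plan((.4416,-.1614,.2167,8),[(.534,-.2385,.19,8,3)])
```

```text
[[[26.9, 29.7, 8.9], -0.0], [[26.9, 29.7, 8.9], -0.0], [[26.9, 29.7, 8.9], -0.0]]
end [ 0.534  -0.2385  0.19    8.    ]
```

>>> {"op": "carry_out", "data": {"targets": [[[27,29.7,8.9],0],[[27,29.7,8.9],0],[[27,29.7,8.9],0],[[0,0,0],0],[[0,0,0],0]], "grip": 85}}

```text
time_s: 6.2
position: [0.53, -0.2366, 0.1794]
ee_rot: [-0.002, 0.998, 0.07, -0.002]
contact_force: [-0.1, -0.5, -0.0]
width: 0.0724
```

```bash
python3 look.py m9
python3 - <<'E'
from h import *
from cell import imaging
W=imaging.capture("wrist");cv2.imwrite("pics/w9.png",W["img"]);pickle.dump(W,open("w9.pkl","wb"))
print(proj(W,[[.534,-.2385,.1155],[.534,-.2385,.0975]]))
E
```

```text
6.2 [ 0.53   -0.2366  0.1794] 8.047858222561853 [-0.1 -0.5 -0. ] [-0.62  0.16  1.79 -0.    1.2  -0.76]
[[260.50406062 215.0060849 ]
 [260.12902688 206.6960251 ]]
```

View pics/w9.png

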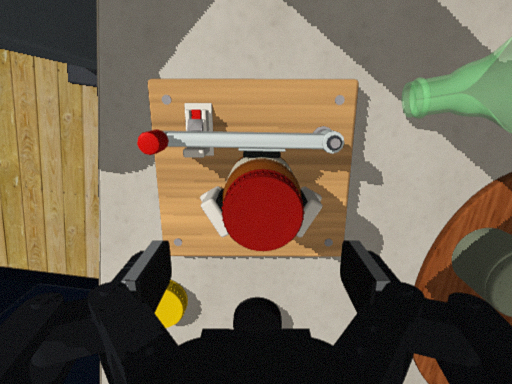

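View pics/m9.png

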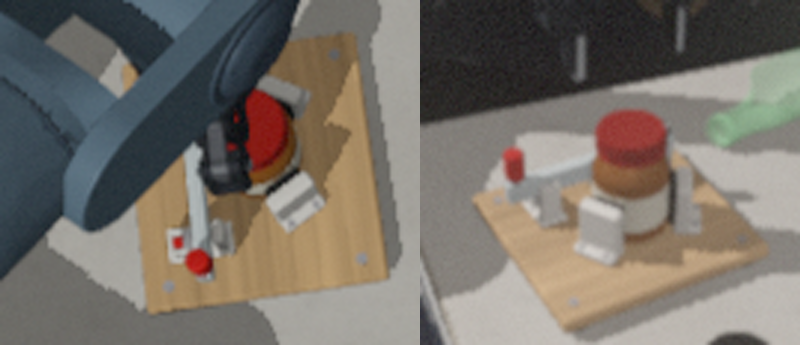

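Run:
```python
from h import *
W=pickle.load(open("w9.pkl","rb"));T=pickle.load(open("top0.pkl","rb"))
b=[x for x in red(W["img"])]
for st,ce,_ in b: print(st,ce)
lid=max(b,key=lambda q:q[0][4]);kn=min(b,key=lambda q:np.hypot(*(q[1]-[152,142])))
a=W["img"][90:260,140:370];cv2.imwrite("pics/w9c.png",cv2.resize(a,None,fx=3.4,fy=3.4,interpolation=cv2.INTER_CUBIC))
for p in ([.534,-.2385],):print(cyl(W,*p,.0975,.03,.018),lid[0][4])
p=least_squares(lambda p:cyl(W,*p,.0975,.03,.018)[0]-lid[1],[.534,-.238],diff_step=1e-3).x;print("lid",p,cyl(W,*p,.0975,.03,.018)[1])
k=least_squares(lambda p:cyl(W,*p,.065,.009,.026)[0]-kn[1],[.444,-.2],diff_step=1e-3).x;print("knob",k)
mt=np.array([186.7,173.2])
f=lambda p:np.concatenate([cyl(T,*p,.03,.018)[0]-mt,cyl(W,*p,.03,.018)[0]-lid[1]])
s=least_squares(f,[.53,-.23,.1],diff_step=1e-3);print("lid top+wrist",s.x,s.fun)
for q,z in(((333,142),.066),((166.5,100),.02),((339.5,100),.02)): print(q,ray(W,q,z))
```

```text
[191 110  10   9  87] [195.55172414 113.98850575]
[137 130  31  25 578] [151.93425606 141.6366782 ]
[ 221  169   83   82 5238] [262.32264223 209.92840779]
(array([260.41499544, 211.17280803]), 5551.6930101579055) 5238
lid [ 0.53522733 -0.23733742] 5565.66226084216
knob [ 0.44351315 -0.20311831]
lid top+wrist [ 0.53536879 -0.23787     0.09603873] [-0.04424828  0.12420354  0.0386069   0.02304641]
(333, 142) [ 0.58776941 -0.18443053  0.066     ]
(166.5, 100) [ 0.43537141 -0.17151706  0.02      ]
(339.5, 100) [ 0.59810438 -0.14833918  0.02      ]
```

View pics/w9c.png

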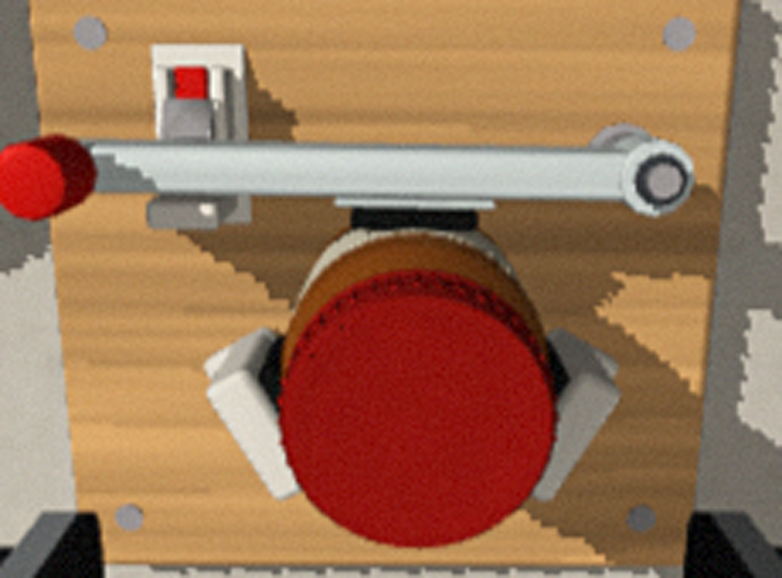

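>>> {"op": "carry_out", "data": {"targets": [[[0,0,0],0],[[0,0,0],0]]}}

```text
time_s: 6.55
position: [0.5309, -0.2369, 0.1834]
ee_rot: [0.0, 0.997, 0.071, 0.0]
contact_force: [0.3, 1.2, 1.1]
width: 0.0854
```

Run:
```python
from h import *
from cell import bot
o=bot.get_obs();p=o["position"];h=head(o["ee_rot"]);print(o["time_s"],p,h,o["width"],o["ee_rot"])
plan((*p,h),[(.5353,-.2376,.097,8.1,4)])
```

```text
6.55 [ 0.53091473 -0.23688328  0.18344211] 8.111752800192516 0.08538662835924918 [3.35197265e-04 9.97495422e-01 7.07291470e-02 3.99105265e-04]
[[[1.1, 0.3, 21.6], 0.0], [[1.1, 0.3, 21.6], 0.0], [[1.1, 0.3, 21.6], 0.0], [[1.1, 0.3, 21.6], 0.0]]
end [ 0.5353 -0.2376  0.097   8.1   ]
```

>>> {"op": "carry_out", "data": {"targets": [[[2.2,0.6,30],0],[[2.2,0.6,30],0],[[0,0,16],0],[[0,0,10.4],0],[[0,0,0],0]]}}

```text
time_s: 7.05
position: [0.535, -0.2374, 0.0954]
ee_rot: [-0.001, 0.998, 0.071, -0.001]
contact_force: [1.0, 0.6, 0.1]
width: 0.0852
```

```bash
python3 look.py m10;python3 - <<'E'
from h import *
from cell import imaging
W=imaging.capture("wrist");cv2.imwrite("pics/w10.png",W["img"])
E
```

```text
7.05 [ 0.535  -0.2374  0.0954] 8.101479836306911 [1.  0.6 0.1] [-0.61  0.28  1.82 -0.    1.05 -0.75]
```

View pics/m10.png

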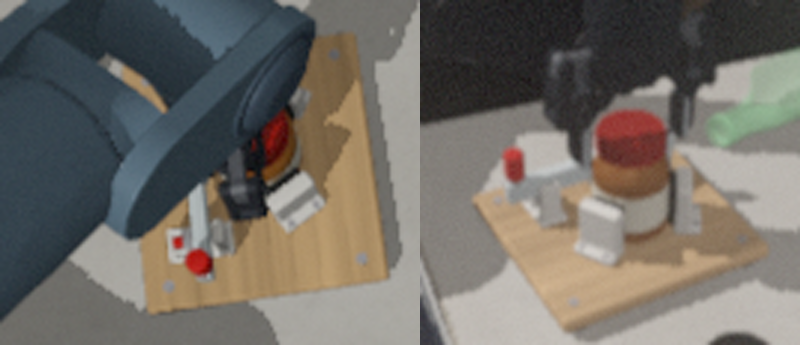

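View pics/w10.png

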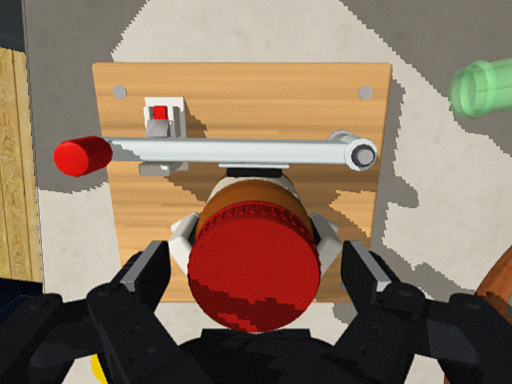

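>>> {"op": "carry_out", "data": {"targets": [[[0,0,0],0],[[0,0,0],0],[[0,0,0],0],[[0,0,0],0],[[0,0,0],0]], "grip": 40, "newtons": 70}}

```text
time_s: 7.7
position: [0.5358, -0.2383, 0.0979]
ee_rot: [0.001, 0.997, 0.071, -0.0]
contact_force: [-3.8, 0.0, 6.2]
width: 0.0581
```

```bash
python3 look.py m11;python3 - <<'E'
from h import *
from cell import imaging,bot
W=imaging.capture("wrist");cv2.imwrite("pics/w11.png",W["img"]);o=bot.get_obs();print(o["torque"],o["width"])
E
```

```text
7.7 [ 0.5358 -0.2383  0.0979] 8.12522464361837 [-3.8  0.   6.2] [-0.61  0.28  1.81 -0.    1.05 -0.75]
[0.06455216 0.58915074 0.02601376] 0.05824185514437617
```

View pics/m11.png

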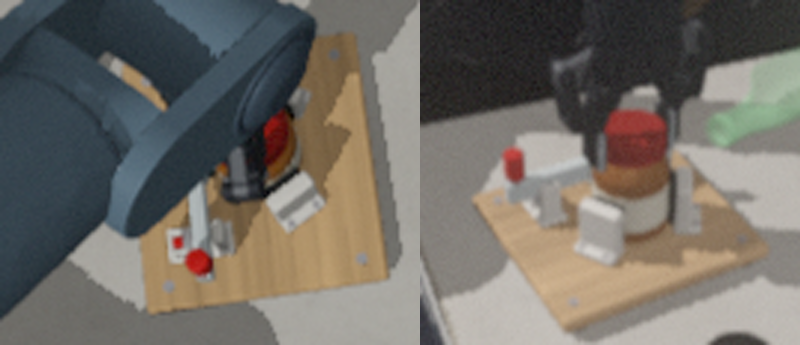

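View pics/w11.png

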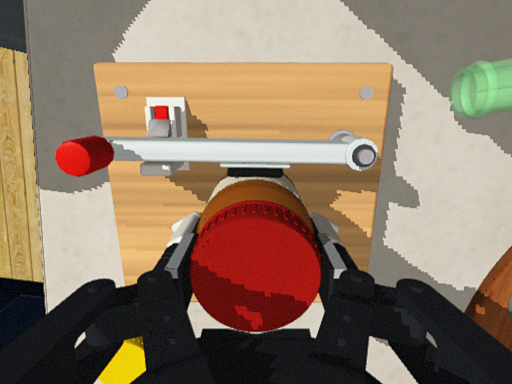

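>>> {"op": "carry_out", "data": {"targets": [[[0,0,0],-5],[[0,0,-0.2],-6],[[0,0,-0.2],-6],[[0,0,0],0]]}}

```text
time_s: 8.25
position: [0.5363, -0.2383, 0.0984]
ee_rot: [0.001, 0.976, 0.218, 0.001]
contact_force: [-1.1, 1.7, 5.8]
width: 0.0578
```

```bash
python3 look.py m12;python3 - <<'E'
from h import *
from cell import imaging,bot
W=imaging.capture("wrist");cv2.imwrite("pics/w12.png",W["img"]);o=bot.get_obs();print(o["torque"],o["width"])
E
```

```text
8.25 [ 0.5363 -0.2383  0.0984] 25.19260195647546 [-1.1  1.7  5.8] [-0.61  0.27  1.81 -0.    1.05 -1.05]
[0.12046042 0.31485    0.25682824] 0.057973100164300524
```

View pics/w12.png

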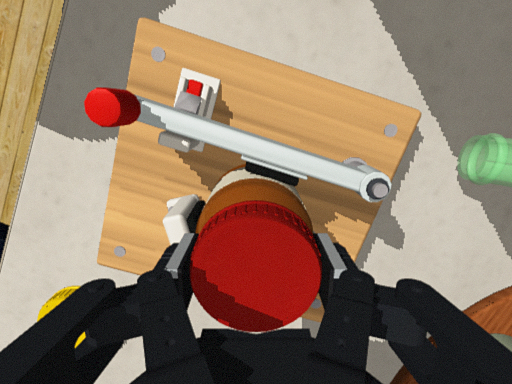

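>>> {"op": "carry_out", "data": {"targets": [[[0,0,-0.3],-8.4],[[0,0,-0.3],-8.4],[[0,0,-0.3],-8.4],[[0,0,0],0]]}}

```text
time_s: 8.8
position: [0.5363, -0.2383, 0.0992]
ee_rot: [0.001, 0.905, 0.426, 0.0]
contact_force: [-1.4, 1.6, 5.6]
width: 0.058
```

>>> {"op": "carry_out", "data": {"targets": [[[0,0,-0.3],-8.4],[[0,0,-0.3],-8.4],[[0,0,-0.3],-8.4],[[0,0,-0.3],-8.4],[[0,0,0],0]]}}

```text
time_s: 9.3
position: [0.5364, -0.2384, 0.1003]
ee_rot: [0.001, 0.744, 0.668, 0.0]
contact_force: [-0.7, -0.1, 6.0]
width: 0.0576
```

```bash
python3 look.py m13;python3 - <<'E'
from h import *
from cell import imaging,bot
W=imaging.capture("wrist");cv2.imwrite("pics/w13.png",W["img"]);o=bot.get_obs();print(o["torque"],o["width"])
E
```

```text
9.3 [ 0.5364 -0.2384  0.1003] 83.86004214269893 [-0.7 -0.1  6. ] [-0.61  0.27  1.81 -0.    1.05 -2.07]
[0.0684513  0.15311022 0.04373791] 0.05824442014361397
```

View pics/m13.png

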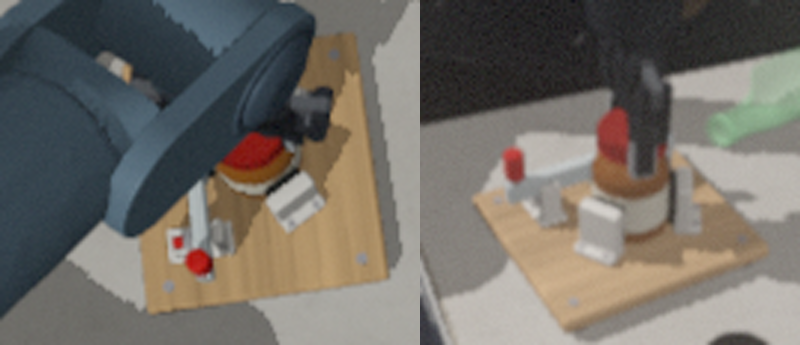

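View pics/w13.png

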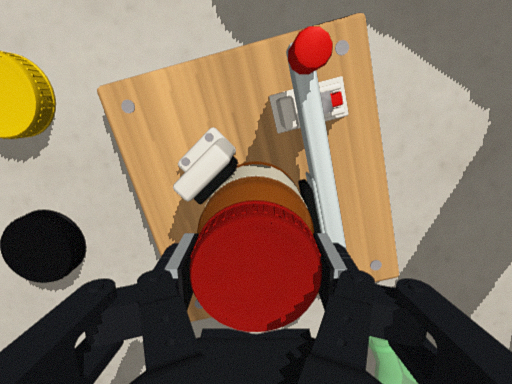

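>>> {"op": "carry_out", "data": {"targets": [[[0,0,-2],0],[[0,0,-2],0],[[0,0,0],0]]}}

```text
time_s: 9.75
position: [0.5356, -0.2378, 0.1029]
ee_rot: [-0.0, 0.744, 0.668, -0.0]
contact_force: [1.3, 0.2, -0.7]
width: 0.058
```

>>> {"op": "carry_out", "data": {"targets": [[[0,0,-6],0],[[0,0,-9],0],[[0,0,-10],0],[[0,0,-9],0],[[0,0,0],0]]}}

```text
time_s: 10.25
position: [0.5368, -0.2385, 0.1393]
ee_rot: [0.002, 0.744, 0.668, 0.0]
contact_force: [0.5, 0.7, -0.6]
width: 0.0579
```

>>> {"op": "carry_out", "data": {"targets": [[[0,0,0],0],[[0,0,0],0],[[0,0,0],0]]}}

```text
time_s: 10.55
position: [0.5353, -0.2376, 0.1363]
ee_rot: [-0.001, 0.744, 0.668, -0.0]
contact_force: [-0.4, -0.5, -1.2]
width: 0.0578
```

```bash
python3 look.py m14;python3 - <<'E'
from h import *
from cell import imaging,bot
W=imaging.capture("wrist");cv2.imwrite("pics/w14.png",W["img"]);pickle.dump(W,open("w14.pkl","wb"));o=bot.get_obs();print(o["torque"],o["width"])
S=pickle.load(open("s.pkl","rb"));T=pickle.load(open("t.pkl","rb"));cv2.imwrite("pics/s14.png",cv2.resize(S["img"][90:190,210:300],None,fx=6,fy=6,interpolation=2))
cv2.imwrite("pics/full14.png",np.hstack([cv2.resize(S["img"],(400,300)),cv2.resize(T["img"],(400,300))]))
for c in(W,S,T): 
    for st,ce,_ in red(c["img"]):print(st,ce)
    print()
print(cyl(S,.5353,-.2376,.137,.03,.018),proj(W,[[.5353,-.2376,.137+.018]]))
E
```

```text
10.55 [ 0.5353 -0.2376  0.1363] 83.89702267933839 [-0.4 -0.5 -1.2] [-0.61  0.22  1.8   0.    1.12 -2.08]
[-0.02616066 -0.00060561 -0.02414947] 0.05784527471188625
[282  46  33  36 908] [297.86013216  63.95594714]
[318  96  10  13 103] [322.48543689 101.94174757]
[  190   200   132   132 13706] [255.25704071 266.13607179]

[470  92  12  16  83] [475.53012048 100.39759036]
[240 118  11  18 138] [245.21014493 126.10869565]
[209 145   6  10  37] [211.67567568 149.05405405]

[175 170  23  13 195] [186.22564103 176.5025641 ]
[167 213   9   9  56] [170.85714286 216.98214286]

(array([252.26521752, 126.36480982]), 444.8932210621424) [[255.4707265  278.85796309]]
```

View pics/s14.png

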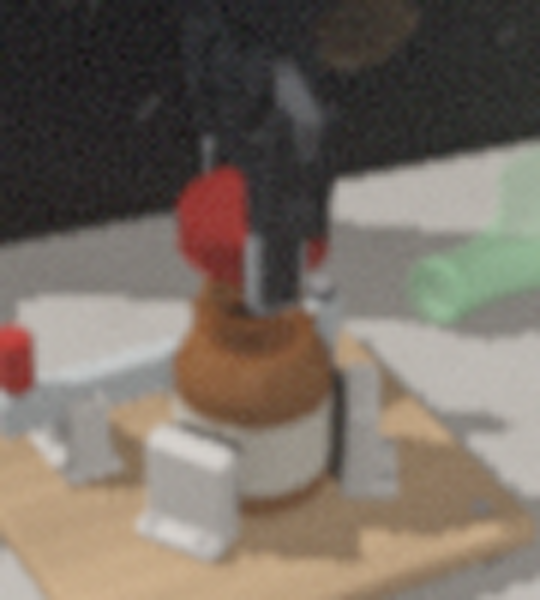

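View pics/w14.png

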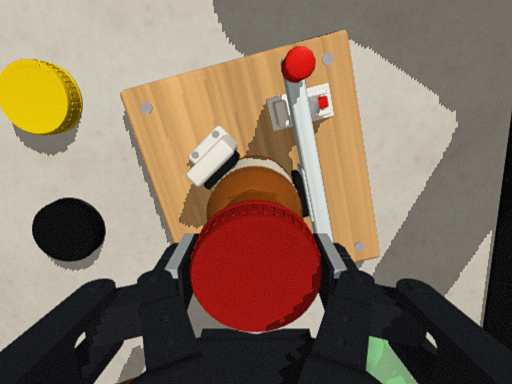

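View pics/full14.png

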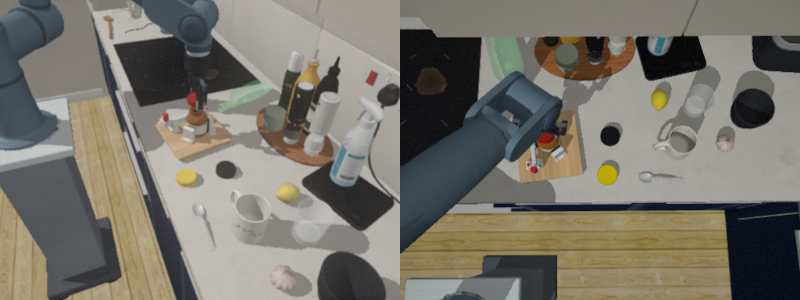

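Run:
```python
from h import *
from cell import bot
S=pickle.load(open("s.pkl","rb"))
a=np.linspace(0,6.28,200)
for z in(.116,.130,.136,.142): print(z,proj(S,np.c_[.5353+.03*np.cos(a),-.2376+.03*np.sin(a),0*a+z])[:,1].max())
o=bot.get_obs();print(o["time_s"],o["dq"],o["contact_force"]);bot.job_done()
```

```text
0.116 144.08428731985973
0.13 139.15135632637003
0.136 137.00583051014183
0.142 134.84109148443372
10.7 [ 1.21421132e-03 -7.21394309e-05 -1.18426003e-03 -1.21981608e-03
  2.35868815e-04 -1.99778160e-04] [-0.06932647  0.72097814 -0.50365253]
the job is handed in; nothing more can be done
```

I closed and latched the gate, turned the lid about 76° anticlockwise, lifted it off, and handed the job in at 10.7 s. The lid was held over the open mouth. No verdict is reported, so these are my own last checks:

- **Gate:** by camera it rested at about 0.0126 rad, which fits the 0.013 given for latched. The knob was at the same pixel after the lid came off. I could not see the bolt clearly, so that it had snapped up is inferred from the gate staying shut after I let go. At the end of the push the force reached about 26 N, with some upward force on the fingertips.
- **Lid:** the turning torque fell from 0.26 to 0.04 N m as the lugs came free, and the lift met no pull. The lid kept its place between the fingers throughout.
- **Final pose:** from the arm pose the rim is at about 136 mm, roughly 24 mm above the mouth, within about 1 mm of centre and level. The side camera agrees on the height, with the rim at row 137.5 against 137.0 predicted. The arm was at rest.
- **Jar, mug and teaspoon:** in the last views the jar stood in its nest, and the mug and spoon looked unmoved. I did not measure how far the jar turned, because its band is blank.
- **Disagreement between measurements:** the finger opening read 58 mm on the 60 mm lid. Lid positions from the different views agreed to about 2 mm.

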